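# Load a feed roller into its cradle and bolt it in

## Task

Push the rubber feed roller slowly up the little ramp until it tips over the crest and lies against the end stop, never letting it run loose back down, and then push the slide bolt fully shut behind it. Only push with the fingers: do not lift the roller, keep it in its lane, and leave the other things on the table where they lie.

Things in the scene. Friction and masses are not known exactly. Their poses are not given: they have to be found in the camera images.
- ramp: Grey and bare-metal loading ramp fixed to the table, 290 x 112 mm. Origin: on the table surface under the lane's middle line. +x points up the ramp along the lane, +y to its left (the bolt's side), z up. Lane 85 mm wide between rails 9 mm above the deck. Deck: level landing 12 mm above the table at x -145 to -75 mm, 8 degree incline to the crest at x +65, then 4 degrees down to the stop.
- ramp_crest (a point): Crest of the ramp, middle of the lane, on the deck: ramp x +65, y 0, 32 mm above the table. A roller left on the incline below it rolls back to the landing; once past it, the roller rolls the last 30 mm to the stop by itself and stays. Same axes as the ramp.
- ramp_seat (a point): Where the roller's centre lies when it rests against the upright end stop: ramp x +95, y 0, 55 mm above the table. The stop is 80 mm high, its face at ramp x +120. Same axes as the ramp.
- ramp_foot (a point): Middle of the ramp's foot lip, at ramp x -148, y 0, 16 mm above the table (the lip's top, 4 mm above the landing). The foot is open behind it for the fingers. Same axes as the ramp.
- roller: Black rubber feed roller, 50 mm diameter, 80 mm long, with a 12 mm thick steel stub 6 mm long at each end, about 0.18 kg. Lies across the lane on the ramp's landing, its centre 25 mm above the deck. Origin: its centre; its y axis runs along the roller (as the ramp's y); x and z turn as it rolls.
- bolt (a joint): Slide bolt on the ramp's left, a 10 mm square bar at ramp x +60, 55 mm above the table, in a bracket (x 47 to 73, y 62 to 84 mm, 68 mm high). Slides along the ramp's -y. Value in m: 0 open (tip at y +60 mm), 0.046 shut (tip at y +14 mm, 5 mm clear behind the seated roller). Starts at 0 to 0.008, stays where left, takes 2 to 4 N. Shut too early it blocks the lane.
- bolt_tab (a point): Middle of the outer face of the bolt's upright thumb tab, a plate 26 mm wide (ramp x), 8 mm thick, reaching from 43 to 87 mm above the table. The point is 65 mm above the table, at ramp x +60; y +136 mm with the bolt fully open, y +90 mm when shut. Push it along the ramp's -y.
- screw_dish: Round metal screw dish, 77 mm across, 15 mm high, just to the right of the ramp's foot; origin at the centre of its underside. Leave alone.
- driver_a: Precision screwdriver, 156 mm long, 16 mm thick, lying to the right of the ramp's upper end; origin at the middle of its underside, y along it. Leave alone.
- tweezers_a: Steel tweezers, 123 mm long, 10 mm high, lying to the left of the ramp's foot; origin at the middle of their underside, y along them. Leave alone.

How it is judged (in metres and radians):
On the way, in this order (a step that is already met when the one before it is completed fails the run):
1. the roller lies at rest past the crest, against the end stop, the bolt still open (x of roller in the frame of ramp between 0.0915 and 0.099 m and z of roller in the frame of ramp between 0.051 and 0.059 m and y of roller in the frame of ramp between -0.006 and 0.006 m and angle between the y axis of roller and the y axis of ramp, either way round below 0.08 rad and linear speed of roller below 0.02 m/s and value of joint bolt below 0.012 m), for 0.2 s.
2. the bolt is pushed shut behind the roller (x of roller in the frame of ramp between 0.0915 and 0.099 m and z of roller in the frame of ramp between 0.051 and 0.059 m and y of roller in the frame of ramp between -0.006 and 0.006 m and angle between the y axis of roller and the y axis of ramp, either way round below 0.08 rad and linear speed of roller below 0.02 m/s and value of joint bolt above 0.041 m), for 0.2 s.
At the end, for the whole second after the job is handed in: The roller lies at rest in the lane against the end stop (centre within 3.5 mm of its place there along the lane, 6 mm across), and the bolt is shut behind it to within 5 mm of its 46 mm travel (all of step 2); the robot touches nothing.
It fails at once if the roller runs loose (faster than 0.3 m/s) (linear speed of roller above 0.3 m/s).
It fails at once if the roller is lifted more than about 1 cm off the deck ((x of roller in the frame of ramp below -0.06 m and z of roller in the frame of ramp above 0.052 m) or (x of roller in the frame of ramp below -0.02 m and z of roller in the frame of ramp above 0.057 m) or (x of roller in the frame of ramp below 0.02 m and z of roller in the frame of ramp above 0.063 m) or (x of roller in the frame of ramp below 0.5 m and z of roller in the frame of ramp above 0.069 m)).
It fails at once if the roller leaves its lane (y of roller in the frame of ramp above 0.02 m or y of roller in the frame of ramp below -0.02 m or x of roller in the frame of ramp below -0.16 m).
It fails at once if a dish, driver or tweezers lying by is moved more than 15 mm (distance of any of screw_dish, driver_a, tweezers_a from where it was at the start of the episode above 0.015 m).
It also fails if it takes over 54 s, if anything falls off the work surface, if the arm or the gripper's body presses on something with over 40 N, if the wrist force passes 120 N, or if a joint passes its speed limit or range.

## Robot

A 6-joint arm with a two-finger parallel gripper is mounted at the origin on a cart in front of the work surface, level with it; the furniture and walls round the work are solid. World frame = base frame: x ahead of the robot, y to its left, z up, the work surface at z = 0. Lengths are in m, angles in degrees, forces in N, time in s.
With the tool pointing down it reaches from about 0.4 to 0.925 m from the base axis. Payload 3.4 kg.
Tool frame: the origin (TCP) lies between the finger pads; the fingertips stand 11 mm ahead of it and the grasp point (between the pads) lies 8 mm behind it; z points along the fingers, x is the direction in which the jaws open and shut, and the axes are right-handed (so a half turn about z gives the same grasp; the last joint's range is limited). The gripper opens to 85 mm and grips with 20 to 120 N. Pads are 22 mm wide; open, the fingers measure 114 mm over their backs; the gripper's body (76 mm by 85 mm) begins 54 mm behind the grasp point. The pads swing forward as they close: fully open they stand 13 mm farther back than shut.
Start: joints at [-4.211, 17.578, 86.31, -0, 76.112, -4.211], TCP at [0.575, -0, 0.215] pointing down, gripper open.
Joint ranges: [-179.03, 179.03], [-60, 130.46], [8.19, 133.38], [-81.62, 261.62], [5.75, 156.47], [-153.77, 153.77]. Speed limits (degrees/s): [147.25, 147.25, 180, 180, 180, 180].

## Interface

Orientations are given as [roll, pitch, yaw] about the fixed x, y, z axes, in that order (R = Rz(yaw) Ry(pitch) Rx(roll)).
In Python, from plant import arm gives the robot as it stands. The module is installed in compiled form; this text tells all that it offers.
- The arm moves only by the tool carry_out, never from a script. Its arguments are lists of equal length, an entry for each row: "linear": the shift along the world's x, y, z in cm, a list of three; "dr": the turn, a rotation vector about the world's x, y, z in degrees, a list of three; "claw": the closure, from -1 (fully open) to 1 (shut). In form: {"linear": [[dx, dy, dz], ...], "dr": [[wx, wy, wz], ...], "claw": [claw, ...]}. A call has 1 to 12 rows; each row is the pose to reach, as a shift and turn from the pose measured when the call began; what a row does not reach only later rows make up. A row lasts 1/10 s, in which the tool goes at most 50 mm and 8.59 degrees, less where a joint would pass 70% of its speed; a pose out of reach is approached as far as the arm can. A call with a gripper value outside its range is refused whole. The fingers move at their own pace and stop on an object; "newtons" is the grip in N (left out, the last holds). Time passes only in rows, so rows that repeat a pose let the fingers close. It gives the time, the measured TCP pose, the force and the opening at its end, in the units of the state.
- arm.sense(): the state, without advancing time (a new reading comes with each control period).
- arm.camera(name): name is "scene" or "side" or "wrist"; returns the picture (384x512x3 uint8, red, green, blue); there is no depth.
- arm.calibration(name): a dict with "fx", "fy", "cx", "cy" (pixels), "rvec" (rotation vector, rad) and "tvec" (3), from world to camera coordinates, as OpenCV has them; the wrist camera has in their place "tool_from_camera" (4x4, takes a point from camera to tool coordinates, whose origin is the TCP and whose axes are the tool frame's). Camera axes: x right, y down, z forward; pixel columns grow to the right and rows downward; lengths in m; the calibration is good to about 2 mm. A picture is of the moment at which its call begins: read the wrist's pose just before it. calibration takes no time and is no camera call.
- arm.job_done(): hands the job in, once; it reports no verdict.
The state is a dict: "clock": time; "joint_positions": joint angles; "qd": joint speeds; "joint_torque": joint torques, N m; "ee_pos": TCP position; "orientation": TCP orientation; "ft_force": force on the tool from outside, world axes, zero at the start; "torque": the same for the moment, N m; "opening": opening from 0.0 (shut) to 1.0 (fully open).
Only numpy, scipy, OpenCV 4.12 (cv2) and the standard library are available. Lean on these libraries where they do the work, as an engineer would, in place of code of your own. Each camera call takes 0.05 s, during which the arm holds its last target. There are 200 camera calls.

## Working session

There is one attempt and no reset: what is moved stays moved. The work goes in short steps, Python scripts to look and compute and a tool call to move; the robot and the scene stay as the last step left them, time stands still between calls to the robot, and variables do not carry over. Pictures are saved under pics/ and viewed, about 8 in all and at most 12, crops included, and the job is handed in when it is done.

Besides the shell and the picture viewer there is one more tool, called after "Request:" as name(argument=value, ...), one argument or row to a line, values as JSON. carry_out: Moves the arm, as the interface text tells. Its arguments: {"type":"object","properties":{"linear":{"type":"array"},"dr":{"type":"array"},"claw":{"type":"array"},"newtons":{"type":"number"}},"required":["linear","dr","claw"]}

```bash
mkdir -p pics
python3 - <<'E'
from plant import arm
import cv2,numpy as np
print(arm.sense())
a=[]
for n in("scene","side"):
    im=arm.camera(n); cv2.imwrite(f"pics/{n}0.png",im[:,:,::-1]); c=arm.calibration(n);print(n,c)
im=arm.camera("wrist");cv2.imwrite("pics/wrist0.png",im[:,:,::-1]);print(arm.calibration("wrist"))
E
```

```text
{'clock': 0.0, 'joint_positions': array([-4.21211995e+00,  1.76232275e+01,  8.63812253e+01,  1.25849136e-03,
        7.61117787e+01, -4.21244430e+00]), 'qd': array([-0.01765168,  0.06709586, -0.06952798,  0.0485026 , -0.0957121 ,
       -0.12806021]), 'joint_torque': array([-2.40806599e-03, -4.57556927e+01, -2.51919490e+01, -3.95127336e-04,
        1.32516641e-02, -2.41733758e-06]), 'ee_pos': array([5.74290892e-01, 2.71456294e-05, 2.14388949e-01]), 'orientation': array([-1.79990244e+02,  1.15827763e-01,  3.09037483e-05]), 'ft_force': array([ 0.53652542,  0.01436014, -0.90877233]), 'torque': array([ 0.01273928,  0.00961177, -0.01167311]), 'opening': 0.9969821565651054}
scene {'fx': 453.16241994087494, 'fy': 453.16241994087494, 'cx': 265.154514308079, 'cy': 190.663591672315, 'rvec': array([ 0.84349038, -2.42059385,  1.23910536]), 'tvec': array([0.55176403, 0.15043757, 0.80271377])}
side {'fx': 349.77563041162, 'fy': 349.77563041162, 'cx': 256.53673640621327, 'cy': 191.50021616687417, 'rvec': array([ 2.1939827 , -0.23913855,  0.15460516]), 'tvec': array([-0.46413481,  0.24915968,  0.6265791 ])}
{'fx': 303.0278875829657, 'fy': 303.0278875829657, 'cx': 257.50334779568504, 'cy': 193.54147536723752, 'tool_from_camera': array([[ 9.99999588e-01, -7.36705246e-05, -9.04571686e-04,
         3.15881494e-04],
       [ 3.65319276e-04,  9.45062146e-01,  3.26890512e-01,
        -8.47653706e-02],
       [ 8.30794264e-04, -3.26890708e-01,  9.45061784e-01,
        -1.57988663e-01],
       [ 0.00000000e+00,  0.00000000e+00,  0.00000000e+00,
         1.00000000e+00]])}
```

View pics/scene0.png

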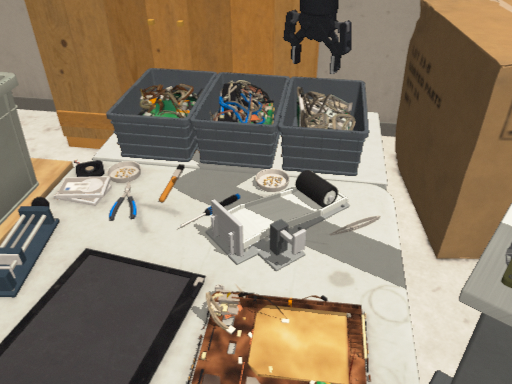

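View pics/side0.png

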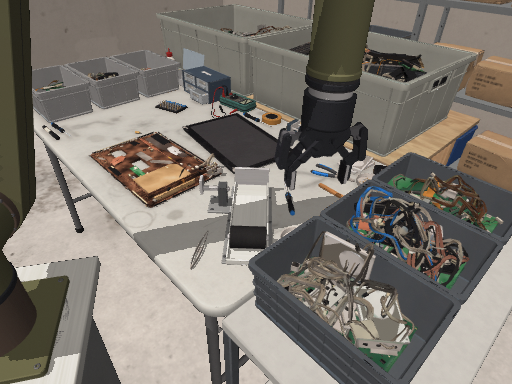

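Scene view: ramp at about (225..345, 180..255), roller near (317,187), bolt bracket near (285,240). Side view: the ramp is at (250,215), roller at (248,237), and the tab is left of it near (215,195). I'll enlarge both.

```bash
cat > h.py <<'E'
import cv2,numpy as np
from plant import arm
from scipy.spatial.transform import Rotation as R
def cam(n):
    c=arm.calibration(n);K=np.array([[c['fx'],0,c['cx']],[0,c['fy'],c['cy']],[0,0,1]]);return K,c['rvec'],c['tvec']
def ray(n,uv):
    K,r,t=cam(n);M=cv2.Rodrigues(r)[0];o=-M.T@t;d=M.T@np.linalg.inv(K)@[uv[0],uv[1],1];return o,d
def onz(n,uv,z):
    o,d=ray(n,uv);return o+d*(z-o[2])/d[2]
def proj(n,P):
    K,r,t=cam(n);return cv2.projectPoints(np.array(P,float).reshape(-1,3),r,t,K,None)[0][:,0]
E
python3 - <<'E'
from h import *
for n in("scene","side"):print(n,ray(n,(256,192)))
for u in [(346,200),(240,255),(317,187)]:print(onz("scene",u,0.016))
for u in [(248,255),(250,237)]:print(onz("side",u,.016))
a=cv2.imread("pics/scene0.png")[155:275,170:390];b=cv2.imread("pics/side0.png")[155:275,170:310]
cv2.imwrite("pics/sc.png",cv2.resize(a,None,fx=3.6,fy=3.6,interpolation=2));cv2.imwrite("pics/sd.png",cv2.resize(b,None,fx=5,fy=5,interpolation=2))
E
```

```text
scene (array([0.08778157, 0.78505365, 0.58941461]), array([ 0.51385224, -0.62425707, -0.5887918 ]))
side (array([ 0.35691745, -0.45128984,  0.58228039]), array([ 0.19571229,  0.78192785, -0.59185297]))
[0.42253907 0.08097564 0.016     ]
[0.4887496  0.34471566 0.016     ]
[0.49593469 0.07939534 0.016     ]
[0.47411367 0.0727838  0.016     ]
[0.49048433 0.12735734 0.016     ]
```

View pics/sc.png

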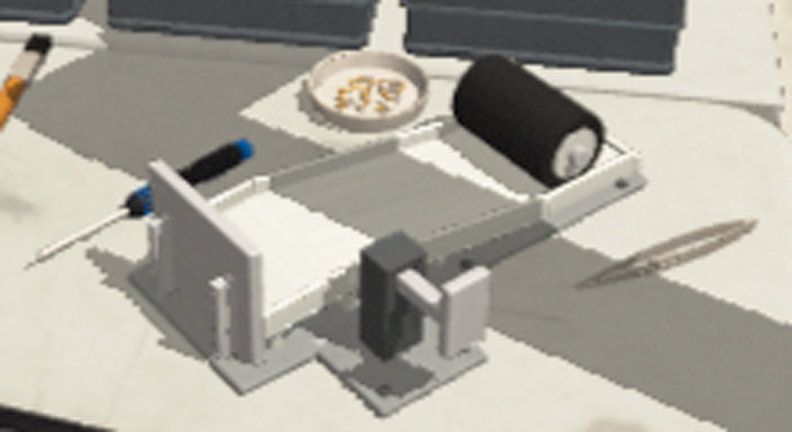

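View pics/sd.png

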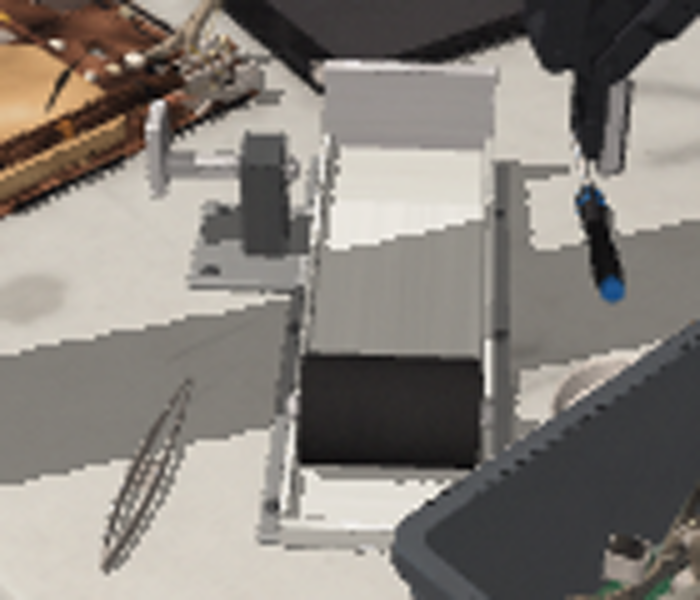

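Run:
```python
from h import *
def s(p):return (np.array(p)+.5)/3.6+[170,155]-.5
def d(p):return (np.array(p)+.5)/5+[170,155]-.5
for nm,n,f,p,z in [("stopL side","side",d,(325,65),.08),("stopR side","side",d,(497,70),.08),
 ("stopR scene","scene",s,(152,163),.08),("stopL scene","scene",s,(255,256),.08),
 ("brk scene a","scene",s,(360,262),.068),("brk scene b","scene",s,(393,232),.068),("brk c","scene",s,(427,248),.068),("brk d","scene",s,(393,281),.068),
 ("brk side L","side",d,(243,158),.068),("brk side R","side",d,(290,160),.068),
 ("tab scene outer-top near foot","scene",s,(489,268),.087),("tab scene outer top far","scene",s,(445,300),.087),
 ("tab side top","side",d,(155,100),.087),
 ("roller L end scene","scene",s,(577,152),.037),("rollerTopL side","side",d,(303,355),.062),("rollerTopR side","side",d,(484,357),.062),
 ("baseplate foot L scene","scene",s,(645,183),.0),("baseplate foot L side","side",d,(258,541),.0),("foot lip L side","side",d,(283,520),.016),
 ("base stop L scene","scene",s,(240,392),.0),("stop L back bottom","scene",s,(245,365),.0),
 ("bracket base outer","scene",s,(385,415),0),("bracket base out2","scene",s,(487,356),0),
 ("tweez a","side",d,(190,382),.0),("tweez b","side",d,(107,570),.0),("dish","scene",s,(367,95),.015)]:
  print(nm,n,np.round(onz(n,f(p),z)[:2]*1000,1))
```

```text
stopL side side [491.8 330.8]
stopR side side [581.  308.5]
stopR scene scene [580.7 315.8]
stopL scene scene [490.6 338.7]
brk scene a scene [456.9 299.5]
brk scene b scene [458.2 270.9]
brk c scene [437.5 270.3]
brk d scene [435.8 300.6]
brk side L side [438.7 271. ]
brk side R side [461.7 264.7]
tab scene outer-top near foot scene [393.4 282.7]
tab scene outer top far scene [396.6 313.9]
tab side top side [399.  303.6]
roller L end scene scene [441.4 118. ]
rollerTopL side side [444.4 124.7]
rollerTopR side side [522.8 107.3]
baseplate foot L scene scene [417.4  74.5]
baseplate foot L side side [415.   76.9]
foot lip L side side [425.7  72.1]
base stop L scene scene [490.7 353.3]
stop L back bottom scene [501.5 337.1]
bracket base outer scene [424.  320.4]
bracket base out2 scene [408.  254.1]
tweez a side [397.8 185. ]
tweez b side [349.   73.9]
dish scene [588.2 122.2]
```

View pics/wrist0.png

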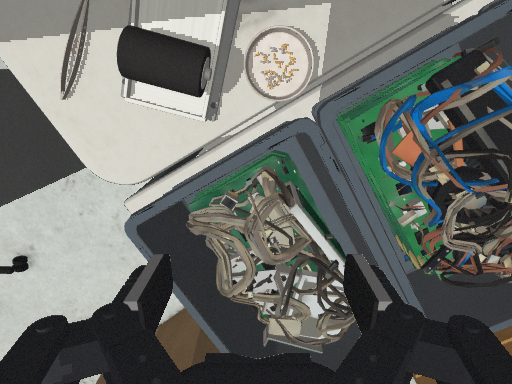

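Wrist view: the roller spans (118..215, 28..95), the foot lip is near (120-215,110), the dish is at (280,65), and the bin corner near the foot is at (125,205). I'll check bin clearance and refine the ramp pose.

```bash
cat >> h.py <<'E'
def wray(uv,pos,rpy):
    c=arm.calibration("wrist");T=c['tool_from_camera'];W=R.from_euler('xyz',rpy,degrees=True).as_matrix()
    d=np.array([(uv[0]-c['cx'])/c['fx'],(uv[1]-c['cy'])/c['fy'],1]);return pos+W@T[:3,3],W@T[:3,:3]@d
def tri(a,b):
    (o,d),(p,e)=a,b;s=np.linalg.lstsq(np.c_[d,-e],p-o,rcond=None)[0];A=o+d*s[0];B=p+e*s[1];return (A+B)/2,np.linalg.norm(A-B)
YAW=75.5;C,S=np.cos(np.radians(YAW)),np.sin(np.radians(YAW));O=np.array([.5064,.2035])
def toramp(p):
    q=np.array(p)[:2]-O;return np.array([C*q[0]+S*q[1],-S*q[0]+C*q[1]])
def world(x,y):return O+[C*x-S*y,S*x+C*y]
E
python3 - <<'E'
from h import *
st=arm.sense();pos,rpy=np.array([.5743,0,.2144]),[-180,.116,0]
def wz(uv,z):
    o,d=wray(uv,pos,rpy);return o+d*(z-o[2])/d[2]
for w,s in [((125,205),(252,263)),((310,122),(315,220))]:
    P,g=tri(wray(w,pos,rpy),ray("side",s));print("bin",P.round(3),g.round(4),toramp(P).round(3))
for n,uv,z in [("lipL",(122,103),.012),("lipR",(213,120),.012),("rollerTopTangent",(165,30),.06),("rollerstubR",(208,78),.037),("dish",(279,64),.015)]:
    P=wz(uv,z);print(n,P.round(4),toramp(P).round(4))
# LSQ refine ramp pose
from scipy.optimize import least_squares
obs=[((491.8,330.8),(120,46)),((581,308.5),(120,-46)),((438.7,271),(47,84)),((461.7,264.7),(47,62)),((458.2,270.9),(47,62)),((437.5,270.3),(47,84)),((456.9,299.5),(73,62)),((435.8,300.6),(73,84)),((417.4,74.5),(-145,56)),((415,76.9),(-145,56))]
def f(v):
    c,s=np.cos(v[2]),np.sin(v[2]);return np.ravel([[v[0]+c*x-s*y-a,v[1]+s*x+c*y-b] for (a,b),(x,y) in obs])
r=least_squares(f,[506,203,1.32],loss='soft_l1');print(r.x[:2],np.degrees(r.x[2]),r.fun.reshape(-1,2).round(1).tolist())
im=cv2.imread("pics/wrist0.png");m=(im[0:150,100:240].max(2)<60).astype(np.uint8)
n,l,stt,ce=cv2.connectedComponentsWithStats(m);i=1+stt[1:,4].argmax();ys,xs=np.where(l==i);q=np.c_[xs+100,ys];print(cv2.minAreaRect(q.astype(np.float32)),stt[i])
E
```

```text
bin [ 0.454 -0.023  0.102] 0.0137 [-0.232 -0.006]
bin [0.617 0.059 0.105] 0.0059 [-0.113 -0.143]
lipL [0.4192 0.0694 0.012 ] [-0.1517  0.0509]
lipR [0.5222 0.0505 0.012 ] [-0.1442 -0.0536]
rollerTopTangent [0.489  0.1359 0.06  ] [-0.0699 -0.0001]
rollerstubR [0.5227 0.0953 0.037 ] [-0.1007 -0.0429]
dish [0.5973 0.1102 0.015 ] [-0.0676 -0.1114]
[506.67840718 204.19268438] 75.63504687050752 [[0.1, 1.1], [0.0, 0.5], [-1.7, -0.4], [-3.4, 0.4], [0.1, -5.8], [-0.5, 0.3], [7.8, -9.2], [7.6, -4.8], [-0.9, 3.1], [1.5, 0.7]]
((162.53765869140625, 60.35600662231445), (95.138427734375, 52.0344123840332), 14.656749725341797) [  17   26   94   71 4475]
```

Request:
carry_out(
  linear=[
    [-3,2,0],
    [-6,4,0],
    [-9,6,0],
    [-10.3,6.6,0],
    [-10.3,6.6,-3],
    [-10.3,6.6,-6],
    [-10.3,6.6,-9],
    [-10.3,6.6,-11],
    [-10.3,6.6,-12],
    [-10.3,6.6,-12],
  ],
  dr=[
    [0,0,-5],
    [0,0,-10],
    [0,0,-14.4],
    [0,0,-14.4],
    [0,0,-14.4],
    [0,0,-14.4],
    [0,0,-14.4],
    [0,0,-14.4],
    [0,0,-14.4],
    [0,0,-14.4],
  ],
  claw=[0.1,0.1,0.1,0.1,0.1,0.1,0.1,0.1,0.1,0.1],
  newtons=40,
)

```text
clock: 1.15
ee_pos: [0.4708, 0.0657, 0.0934]
orientation: [179.9, 0.2, -14.4]
ft_force: [0.5, -0.0, 0.2]
opening: 0.457
```

```bash
sed -i 's/YAW=75.5/YAW=75.6/; s/\[.5064,.2035\]/[.5067,.2042]/' h.py
python3 - <<'E'
from h import *
s=arm.sense();print(s['clock'],s['ee_pos'],s['orientation'],s['ft_force'],s['opening'],toramp(s['ee_pos']))
w=arm.camera("wrist")[:,:,::-1];b=arm.camera("side")[:,:,::-1][130:290,170:370]
cv2.imwrite("pics/a1.png",np.hstack([cv2.resize(w,(384,288)),cv2.resize(b,(400,288),interpolation=2)]))
E
```

```text
1.15 [0.47082785 0.06573048 0.09339013] [179.94994063   0.23646805 -14.36693715] [ 0.48645351 -0.03781344  0.23182568] 0.4574664220606442 [-0.14304028  0.00030919]
```

View pics/a1.png

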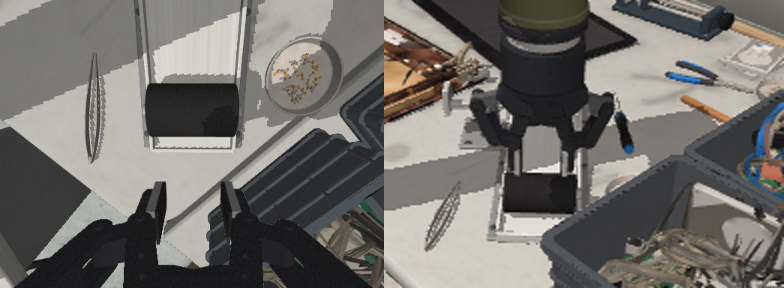

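The wrist view shows the lane centred on the tool (column about 192 of 384), the roller parallel to the jaw axis, and the fingers behind it. I'll go down next.

Request:
carry_out(
  linear=[
    [0,0,-1.5],
    [0,0,-3],
    [0,0,-4.2],
    [0,0,-5.2],
    [0,0,-5.6],
    [0,0,-5.6],
  ],
  dr=[
    [0,0,0],
    [0,0,0],
    [0,0,0],
    [0,0,0],
    [0,0,0],
    [0,0,0],
  ],
  claw=[0.1,0.1,0.1,0.1,0.1,0.1],
)

```text
clock: 1.85
ee_pos: [0.4726, 0.0659, 0.0392]
orientation: [-180.0, 0.0, -14.4]
ft_force: [0.2, 0.2, -0.1]
opening: 0.449
```

Run:
```python
from h import *
s=arm.sense();print(s['clock'],s['ee_pos'],s['orientation'],s['ft_force'],s['opening'],toramp(s['ee_pos']))
w=arm.camera("wrist")[:,:,::-1];b=arm.camera("scene")[:,:,::-1][130:270,200:390]
cv2.imwrite("pics/a2.png",np.hstack([cv2.resize(w,(384,288)),cv2.resize(b,(400,288),interpolation=2)]))
```

```text
1.85 [0.47257579 0.06590446 0.03916937] [-1.79978962e+02  2.41446024e-02 -1.43798697e+01] [ 0.20154443  0.15165958 -0.06315979] 0.4493372145870993 [-0.14243708 -0.00134056]
```

View pics/a2.png

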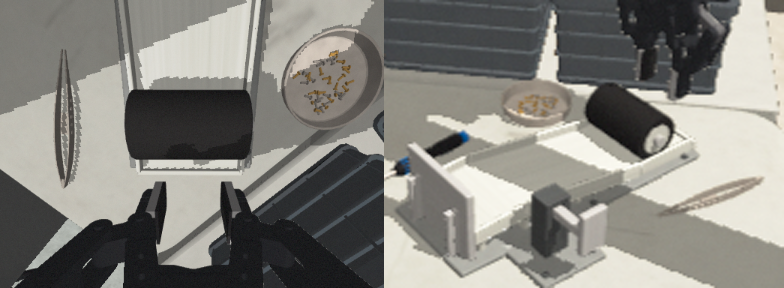

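Run:
```python
from h import *
o,d=ray("scene",(342,177))
for z in(.02,.03,.04,.05,.06):print(z,toramp(onz("scene",(342,177),z)).round(3),toramp(onz("scene",(322,167),z)).round(3))
```

```text
0.02 [-0.191 -0.012] [-0.183 -0.069]
0.03 [-0.179 -0.002] [-0.172 -0.058]
0.04 [-0.168  0.008] [-0.161 -0.047]
0.05 [-0.156  0.018] [-0.149 -0.036]
0.06 [-0.145  0.028] [-0.138 -0.025]
```

Run:
```python
from h import *
for y in(-35,-20,20,35):
  for z in (.028,.04,.055):
    p=proj("scene",[*world(-.1424,y/1000),z])[0]; print(y,z,p.round(0),((p-[200,130])*[400/190,288/140]+[384,0]).round(0))
s=arm.sense();print(s['ee_pos'],s['joint_positions'])
im=arm.camera("scene")[:,:,::-1][130:220,280:380];cv2.imwrite("pics/a3.png",cv2.resize(im,None,fx=6,fy=6,interpolation=2))
```

```text
-35 0.028 [319. 177.] [635.  96.]
-35 0.04 [320. 172.] [636.  87.]
-35 0.055 [320. 166.] [637.  75.]
-20 0.028 [324. 180.] [645. 102.]
-20 0.04 [324. 175.] [646.  93.]
-20 0.055 [325. 169.] [647.  81.]
20 0.028 [337. 188.] [672. 120.]
20 0.04 [337. 184.] [673. 110.]
20 0.055 [338. 178.] [675.  98.]
35 0.028 [342. 191.] [683. 126.]
35 0.04 [343. 187.] [684. 117.]
35 0.055 [343. 181.] [686. 105.]
[0.47296284 0.06593099 0.03960596] [2.84354941e+00 2.22504945e+01 1.10692223e+02 3.77516981e-02
 4.70161153e+01 1.71993284e+01]
```

View pics/a3.png

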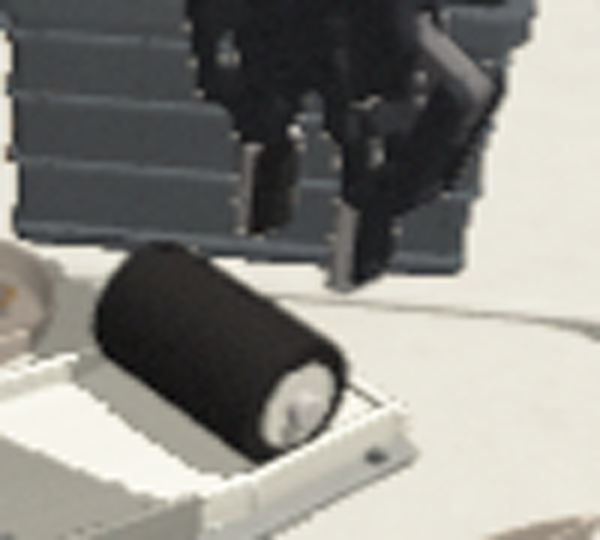

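Run:
```python
from h import *
c=arm.calibration("wrist");T=np.linalg.inv(c['tool_from_camera'])
for y in(-.011,0,.011):
  for z in(-.012,-.002,.005,.011):
    p=T@[.019,y,z,1];print(y,z,(c['fx']*p[0]/p[2]+c['cx']).round(),(c['fy']*p[1]/p[2]+c['cy']).round())
# lip & roller points in wrist now
s=arm.sense();pos,rpy=s['ee_pos'],s['orientation']
for nm,uv,z in [("lip",(193/.75,172/.75),.016),("lip near",(193/.75,161/.75),.016),("rollrear",(193/.75,158/.75),.037)]:
    o,d=wray(uv,pos,rpy);P=o+d*(z-o[2])/d[2];print(nm,toramp(P).round(4))
```

```text
-0.011 -0.012 293.0 235.0
-0.011 -0.002 291.0 227.0
-0.011 0.005 290.0 222.0
-0.011 0.011 289.0 217.0
0 -0.012 292.0 253.0
0 -0.002 290.0 244.0
0 0.005 289.0 238.0
0 0.011 288.0 234.0
0.011 -0.012 291.0 270.0
0.011 -0.002 290.0 261.0
0.011 0.005 288.0 254.0
0.011 0.011 288.0 250.0
lip [-0.1454 -0.0017]
lip near [-0.1349 -0.0017]
rollrear [-0.1235 -0.0017]
```

Run:
```python
from h import *
s=arm.sense();pos,rpy=s['ee_pos'],s['orientation']
for w,sc in [((217,244),(335.3,177)),((213,244),(339,178.3)),((297,244),(320.5,168.5))]:
    P,g=tri(wray(w,pos,rpy),ray("scene",sc));print(P.round(4),g.round(4),toramp(P).round(4))
im=cv2.imread("pics/a3.png")
w=arm.camera("wrist")[:,:,::-1][200:330,160:360];cv2.imwrite("pics/a4.png",cv2.resize(w,None,fx=3.5,fy=3.5,interpolation=2))
```

```text
[0.4549 0.0799 0.0597] 0.0014 [-0.1333  0.0193]
[0.45   0.0762 0.0552] 0.0059 [-0.1381  0.0231]
[0.4954 0.0714 0.0606] 0.0012 [-0.1315 -0.0221]
```

View pics/a4.png

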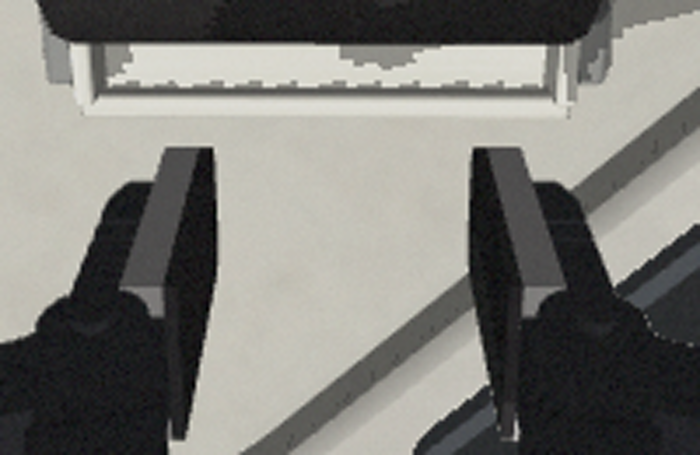

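Both views agree the fingertips are at z≈0.06 and ramp x≈-132. That is about 30 mm higher than the nominal figure at this opening. I'll lower in steps and watch the force.

Request:
carry_out(
  linear=[
    [0,0,-0.6],
    [0,0,-1.2],
    [0,0,-1.6],
    [0,0,-1.6],
  ],
  dr=[
    [0,0,0],
    [0,0,0],
    [0,0,0],
    [0,0,0],
  ],
  claw=[0.1,0.1,0.1,0.1],
)

```text
clock: 2.45
ee_pos: [0.4722, 0.0659, 0.0229]
orientation: [-180.0, 0.1, -14.4]
ft_force: [-0.1, -0.5, -0.1]
opening: 0.45
```

Run:
```python
from h import *
s=arm.sense();print(s['clock'],s['ee_pos'],s['ft_force'],toramp(s['ee_pos']))
im=arm.camera("scene")[:,:,::-1][130:220,280:380];w=arm.camera("wrist")[:,:,::-1]
cv2.imwrite("pics/a5.png",np.hstack([cv2.resize(im,(400,360),interpolation=2),cv2.resize(w[150:330,160:360],(400,360),interpolation=2)]))
```

```text
2.45 [0.47222272 0.06588459 0.02286059] [-0.05199163 -0.48460318 -0.08287628] [-0.14254412 -0.00100353]
```

View pics/a5.png

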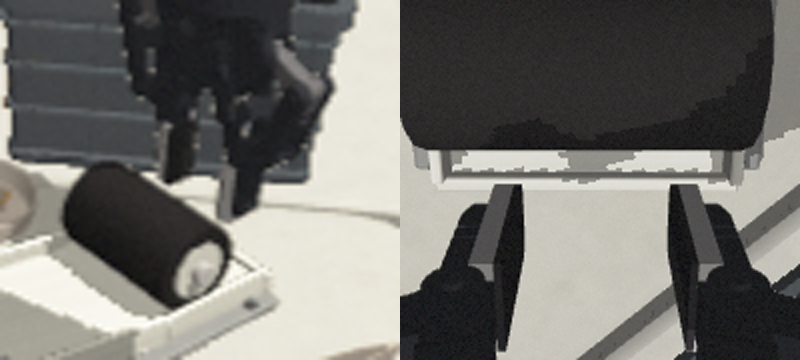

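The fingertips are still clear at z≈0.043, with no force. I'll lower 13 mm more, then start the slow push.

Request:
carry_out(
  linear=[
    [0,0,-0.5],
    [0,0,-1.0],
    [0,0,-1.3],
    [0,0,-1.3],
  ],
  dr=[
    [0,0,0],
    [0,0,0],
    [0,0,0],
    [0,0,0],
  ],
  claw=[0.1,0.1,0.1,0.1],
)

```text
clock: 2.95
ee_pos: [0.4721, 0.0659, 0.0097]
orientation: [-180.0, 0.1, -14.4]
ft_force: [-1.1, 0.1, -0.5]
opening: 0.448
```

```bash
cat >> h.py <<'E'
def roller(pre):
    # black blob in wrist picture: rear silhouette and lateral extent
    s=arm.sense();im=arm.camera("wrist");m=(im.max(2)<60).astype(np.uint8);m[230:]=0
    n,l,st,ce=cv2.connectedComponentsWithStats(m);i=1+st[1:,4].argmax();print("blob x,y,w,h,a",st[i])
    return s
E
python3 - <<'E'
from h import *
s=roller(0);print(s['ee_pos'],s['ft_force'],toramp(s['ee_pos']))
im=arm.camera("scene")[:,:,::-1];cv2.imwrite("pics/a6.png",im)
E
```

```text
blob x,y,w,h,a [  145   126   212   104 21356]
[0.47214433 0.06589476 0.00974061] [-1.08794617  0.11304283 -0.48488155] [-0.14255377 -0.00092507]
```

Request:
carry_out(
  linear=[
    [0.05,0.19,0],
    [0.1,0.39,0],
    [0.15,0.58,0],
    [0.2,0.77,0],
    [0.25,0.97,0],
    [0.32,1.26,0],
    [0.4,1.55,0],
    [0.47,1.84,0],
    [0.55,2.13,0],
    [0.62,2.42,0],
    [0.7,2.71,0],
    [0.75,2.91,0],
  ],
  dr=[
    [0,0,0],
    [0,0,0],
    [0,0,0],
    [0,0,0],
    [0,0,0],
    [0,0,0],
    [0,0,0],
    [0,0,0],
    [0,0,0],
    [0,0,0],
    [0,0,0],
    [0,0,0],
  ],
  claw=[0.1,0.1,0.1,0.1,0.1,0.1,0.1,0.1,0.1,0.1,0.1,0.1],
)

```text
clock: 4.25
ee_pos: [0.4802, 0.0953, 0.0102]
orientation: [-180.0, 0.0, -14.4]
ft_force: [-0.2, 0.2, -0.6]
opening: 0.452
```

Run:
```python
from h import *
s=roller(0);print(s['ee_pos'],s['ft_force'],toramp(s['ee_pos']))
im=arm.camera("scene")[:,:,::-1];im0=cv2.imread("pics/a6.png")
w=arm.camera("wrist")[:,:,::-1]
cv2.imwrite("pics/a7.png",np.hstack([cv2.resize(im[130:220,260:370],(440,360),interpolation=2),cv2.resize(w[100:330,140:370],(360,360),interpolation=2)]))
```

```text
blob x,y,w,h,a [  147   145   207    85 17084]
[0.48020674 0.09532273 0.01018315] [-0.16256901  0.19511473 -0.56617778] [-0.11204529 -0.00141575]
```

View pics/a7.png

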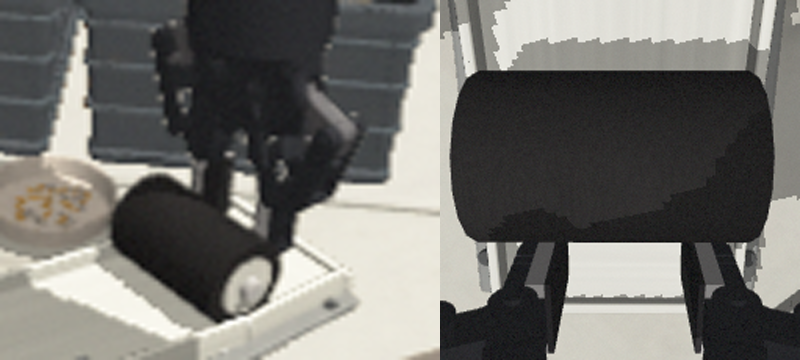

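The roller has moved about 25 mm onto the foot of the incline. It is straight and both fingers are behind it, so I'll continue up the slope.

Request:
carry_out(
  linear=[
    [0.07,0.28,0.04],
    [0.15,0.6,0.09],
    [0.23,0.93,0.14],
    [0.31,1.27,0.19],
    [0.4,1.61,0.24],
    [0.48,1.95,0.28],
    [0.57,2.29,0.33],
    [0.65,2.63,0.38],
    [0.74,2.97,0.43],
    [0.82,3.31,0.48],
    [0.9,3.65,0.53],
    [0.99,3.99,0.58],
  ],
  dr=[
    [0,0,0],
    [0,0,0],
    [0,0,0],
    [0,0,0],
    [0,0,0],
    [0,0,0],
    [0,0,0],
    [0,0,0],
    [0,0,0],
    [0,0,0],
    [0,0,0],
    [0,0,0],
  ],
  claw=[0.1,0.1,0.1,0.1,0.1,0.1,0.1,0.1,0.1,0.1,0.1,0.1],
)

```text
clock: 5.6
ee_pos: [0.49, 0.1353, 0.016]
orientation: [-180.0, 0.0, -14.4]
ft_force: [-0.0, -1.3, 1.9]
opening: 0.451
```

Run:
```python
from h import *
s=roller(0);print(s['clock'],s['ee_pos'],s['orientation'],s['ft_force'],toramp(s['ee_pos']))
```

```text
blob x,y,w,h,a [  148   145   206    85 16885]
5.6 [0.49000123 0.13534361 0.01598507] [-1.79983233e+02  3.00465295e-02 -1.43605045e+01] [-0.01693148 -1.30917592  1.94511824] [-0.07084596 -0.00094974]
```

Request:
carry_out(
  linear=[
    [0.08,0.3,0.04],
    [0.16,0.64,0.09],
    [0.24,0.98,0.14],
    [0.33,1.32,0.19],
    [0.41,1.66,0.24],
    [0.5,2.0,0.29],
    [0.58,2.34,0.34],
    [0.67,2.68,0.39],
    [0.75,3.02,0.44],
    [0.84,3.36,0.49],
    [0.92,3.7,0.54],
    [1.0,4.04,0.59],
  ],
  dr=[
    [0,0,0],
    [0,0,0],
    [0,0,0],
    [0,0,0],
    [0,0,0],
    [0,0,0],
    [0,0,0],
    [0,0,0],
    [0,0,0],
    [0,0,0],
    [0,0,0],
    [0,0,0],
  ],
  claw=[0.1,0.1,0.1,0.1,0.1,0.1,0.1,0.1,0.1,0.1,0.1,0.1],
)

```text
clock: 6.85
ee_pos: [0.5005, 0.1766, 0.022]
orientation: [-179.9, 0.0, -14.4]
ft_force: [-0.5, -1.9, 1.5]
opening: 0.446
```

Run:
```python
from h import *
s=roller(0);print(s['clock'],s['ee_pos'],s['orientation'],s['ft_force'],toramp(s['ee_pos']))
```

```text
blob x,y,w,h,a [  148   146   207    84 16874]
6.85 [0.50047016 0.17658593 0.0220056 ] [-1.79940216e+02  4.55730428e-03 -1.43680488e+01] [-0.45347493 -1.85652499  1.53838578] [-0.02829583 -0.00083322]
```

Request:
carry_out(
  linear=[
    [0.08,0.3,0.04],
    [0.16,0.64,0.09],
    [0.24,0.98,0.14],
    [0.33,1.32,0.19],
    [0.41,1.66,0.24],
    [0.5,2.0,0.29],
    [0.58,2.34,0.34],
    [0.67,2.68,0.39],
    [0.75,3.02,0.44],
    [0.84,3.36,0.49],
    [0.92,3.7,0.54],
    [1.0,4.04,0.59],
  ],
  dr=[
    [0,0,0],
    [0,0,0],
    [0,0,0],
    [0,0,0],
    [0,0,0],
    [0,0,0],
    [0,0,0],
    [0,0,0],
    [0,0,0],
    [0,0,0],
    [0,0,0],
    [0,0,0],
  ],
  claw=[0.1,0.1,0.1,0.1,0.1,0.1,0.1,0.1,0.1,0.1,0.1,0.1],
)

```text
clock: 8.1
ee_pos: [0.511, 0.2179, 0.0281]
orientation: [-179.9, -0.0, -14.4]
ft_force: [-1.7, -1.4, 1.9]
opening: 0.452
```

Run:
```python
from h import *
s=roller(0);print(s['clock'],s['ee_pos'],s['orientation'],s['ft_force'],toramp(s['ee_pos']))
```

```text
blob x,y,w,h,a [   51   135   304    95 19671]
8.1 [0.51100998 0.21794098 0.02805095] [-1.79886633e+02 -3.02235563e-02 -1.43700633e+01] [-1.6558137  -1.39887088  1.89002736] [ 0.01438113 -0.00075734]
```

Roller is at about +50. I'll take it slowly over the crest.

Request:
carry_out(
  linear=[
    [0.05,0.19,0.03],
    [0.1,0.39,0.06],
    [0.15,0.58,0.09],
    [0.2,0.77,0.12],
    [0.25,0.97,0.15],
    [0.3,1.16,0.18],
    [0.35,1.36,0.2],
    [0.4,1.55,0.2],
    [0.45,1.74,0.2],
    [0.5,1.94,0.2],
    [0.55,2.13,0.2],
    [0.6,2.32,0.2],
  ],
  dr=[
    [0,0,0],
    [0,0,0],
    [0,0,0],
    [0,0,0],
    [0,0,0],
    [0,0,0],
    [0,0,0],
    [0,0,0],
    [0,0,0],
    [0,0,0],
    [0,0,0],
    [0,0,0],
  ],
  claw=[0.1,0.1,0.1,0.1,0.1,0.1,0.1,0.1,0.1,0.1,0.1,0.1],
)

```text
clock: 9.35
ee_pos: [0.5175, 0.242, 0.0301]
orientation: [-179.8, -0.1, -14.4]
ft_force: [0.6, -0.1, 0.5]
opening: 0.45
```

Run:
```python
from h import *
s=arm.sense();print(s['clock'],s['ee_pos'],s['ft_force'],toramp(s['ee_pos']))
im=arm.camera("wrist")
col=im[:,257].max(1);rows=np.where(col<60)[0];print(rows.min(),rows.max(),np.where(np.diff(rows)>1),len(rows))
for c in(200,230,257,285,310):
    r=np.where(im[:230,c].max(1)<60)[0];print(c,r.min(),r.max())
cv2.imwrite("pics/a8.png",im[:,:,::-1])
```

```text
9.35 [0.51751165 0.24201669 0.03014635] [ 0.61488957 -0.05431854  0.51765864] [ 0.03931735 -0.00106736]
99 383 (array([111]),) 137
200 99 210
230 99 210
257 99 210
285 99 210
310 99 210
```

Request:
carry_out(
  linear=[
    [0,0,0],
    [-0.2,-0.8,0],
    [-0.2,-0.8,2],
    [-0.2,-0.8,5],
    [-0.2,-0.8,8],
    [-0.2,-0.8,11],
    [-0.2,-0.8,13],
    [-0.2,-0.8,13],
  ],
  dr=[
    [0,0,0],
    [0,0,0],
    [0,0,0],
    [0,0,0],
    [0,0,0],
    [0,0,0],
    [0,0,0],
    [0,0,0],
  ],
  claw=[0.1,0.1,0.1,0.1,0.3,0.6,1,1],
)

```text
clock: 10.2
ee_pos: [0.5177, 0.2344, 0.1635]
orientation: [-179.6, -0.4, -14.4]
ft_force: [-0.2, 1.1, -0.8]
opening: -0.0
```

```bash
python3 - <<'E'
from h import *
s=arm.sense();pos,rpy=s['ee_pos'],s['orientation'];print(s['clock'],pos,rpy,toramp(pos))
im=arm.camera("wrist");cv2.imwrite("pics/a9.png",im[:,:,::-1])
E
python3 - <<'E'
from h import *
s=arm.sense();pos,rpy=s['ee_pos'],s['orientation']
im=cv2.imread("pics/a9.png");
from scipy.optimize import fsolve
for c in(225,257,290):
    m=im[:250,c].max(1)<60;n,l,st,_=cv2.connectedComponentsWithStats(m.astype(np.uint8)[:,None]);i=1+st[1:,4].argmax();a,b=st[i,1]-.5,st[i,1]+st[i,3]-.5
    # tangent rays -> bisector in ramp x-z plane; centre at distance R/sin(half)
    D=[]
    for v in(a,b):
        o,d=wray((c,v),pos,rpy);k=np.array([C*d[0]+S*d[1],d[2]]);D.append(k/np.linalg.norm(k))
    u=D[0]+D[1];u/=np.linalg.norm(u);h=np.arccos(D[0]@D[1])/2
    oo=np.array([toramp(o)[0],o[2]]);print(c,a,b,"centre x,z",(oo+u*.025/np.sin(h)).round(4), "on z=.055:",(oo+u*(.055-oo[1])/u[1]).round(4))
# lateral
r=(im[:250].max(2)<60).astype(np.uint8);n,l,st,_=cv2.connectedComponentsWithStats(r);print(st[1:][st[1:,4]>300])
E
```

```text
10.2 [0.51774803 0.23444753 0.1634697 ] [-179.60355078   -0.39467133  -14.39313368] [ 0.03204479 -0.00317868]
225 84.5 144.5 centre x,z [0.0951 0.05  ] on z=.055: [0.0954 0.055 ]
257 84.5 144.5 centre x,z [0.0951 0.0501] on z=.055: [0.0954 0.055 ]
290 84.5 144.5 centre x,z [0.0951 0.0502] on z=.055: [0.0954 0.055 ]
[[   0    0  112  140 2499]
 [ 200   85  102   61 5989]
 [ 347   93   15   81 1059]
 [   3   99   46   65  356]
 [ 154  134   40   40 1105]
 [ 419  185   92   65  348]
 [ 431  189   81   61 1389]
 [ 463  214   49   36  806]]
```

The roller is seated at ramp x≈95, straight. Next I'll go to the outside of the tab with the fingers shut.

Request:
carry_out(
  linear=[
    [-3,1.3,0],
    [-7,3,0],
    [-11,4.7,0],
    [-15,6.4,0],
    [-16.6,7.1,0],
    [-16.6,7.1,-2],
    [-16.6,7.1,-4.5],
    [-16.6,7.1,-6.5],
    [-16.6,7.1,-6.5],
    [-16.6,7.1,-6.5],
  ],
  dr=[
    [0,0,0],
    [0,0,0],
    [0,0,0],
    [0,0,0],
    [0,0,0],
    [0,0,0],
    [0,0,0],
    [0,0,0],
    [0,0,0],
    [0,0,0],
  ],
  claw=[1,1,1,1,1,1,1,1,1,1],
)

```text
clock: 11.25
ee_pos: [0.3496, 0.3042, 0.0956]
orientation: [-179.9, -0.1, -14.4]
ft_force: [-0.6, -0.5, 0.2]
opening: 0.004
```

Run:
```python
from h import *
s=arm.sense();pos=s['ee_pos'];print(s['clock'],pos,s['orientation'],toramp(pos))
im=arm.camera("scene")[:,:,::-1].copy();w=arm.camera("wrist")[:,:,::-1].copy()
for z in(-.02,-.01,0,.01,.02):
    p=proj("scene",[pos[0],pos[1],pos[2]+z])[0];print(z,p.round(1))
c=im[120:280,210:370];cv2.imwrite("pics/b1.png",np.hstack([cv2.resize(c,(480,480),interpolation=2),cv2.resize(w[:,160:400],(300,480),interpolation=2)]))
```

```text
11.25 [0.34959055 0.30422008 0.09562834] [-1.79850876e+02 -1.22628794e-01 -1.43975509e+01] [0.05780624 0.17704755]
-0.02 [319.9 252.1]
-0.01 [320.4 247.6]
0 [320.9 243. ]
0.01 [321.4 238.4]
0.02 [321.9 233.6]
```

View pics/b1.png

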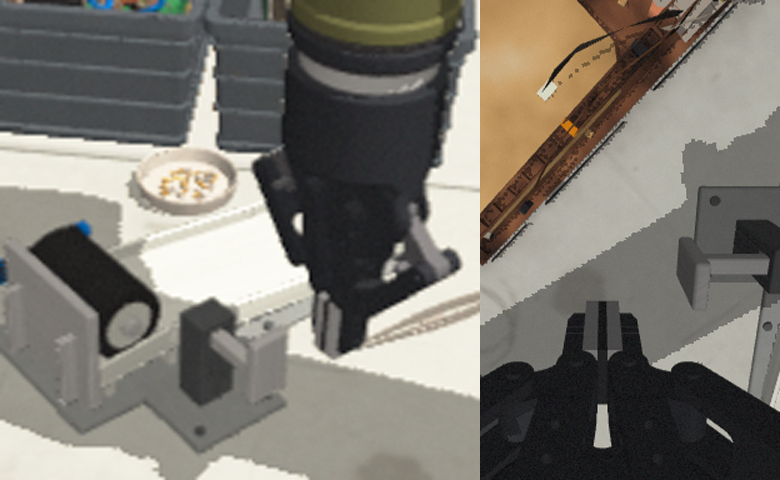

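The closed fingertips are at z≈0.11 (scene (320,238)), outside the tab and in line with it. The bolt is still open and the roller lies against the stop. I'll lower and approach the tab.

Request:
carry_out(
  linear=[
    [0.05,0.2,-2],
    [0.05,0.2,-4],
    [0.05,0.2,-5.1],
    [0.6,0.05,-5.1],
    [1.2,-0.1,-5.1],
    [1.8,-0.25,-5.1],
    [2.0,-0.3,-5.1],
    [2.0,-0.3,-5.1],
  ],
  dr=[
    [0,0,0],
    [0,0,0],
    [0,0,0],
    [0,0,0],
    [0,0,0],
    [0,0,0],
    [0,0,0],
    [0,0,0],
  ],
  claw=[1,1,1,1,1,1,1,1],
)

```text
clock: 12.15
ee_pos: [0.372, 0.3024, 0.0465]
orientation: [-179.6, -0.3, -14.5]
ft_force: [-0.3, -0.3, -0.6]
opening: 0.002
```

Request:
carry_out(
  linear=[
    [0.29,-0.07,0],
    [0.58,-0.15,0],
    [0.87,-0.22,0],
    [1.16,-0.3,0],
    [1.45,-0.37,0],
    [1.74,-0.45,0],
    [1.94,-0.5,0],
    [1.94,-0.5,0],
  ],
  dr=[
    [0,0,0],
    [0,0,0],
    [0,0,0],
    [0,0,0],
    [0,0,0],
    [0,0,0],
    [0,0,0],
    [0,0,0],
  ],
  claw=[1,1,1,1,1,1,1,1],
)

```text
clock: 12.95
ee_pos: [0.3918, 0.2973, 0.0465]
orientation: [-179.6, -0.3, -14.5]
ft_force: [-0.1, 0.4, 0.3]
opening: -0.001
```

Run:
```python
from h import *
s=arm.sense();pos=s['ee_pos'];print(s['clock'],pos,s['ft_force'],toramp(pos))
```

```text
12.95 [0.39182162 0.29727919 0.04652548] [-0.07794226  0.39810832  0.25568799] [0.06158585 0.13441712]
```

Request:
carry_out(
  linear=[
    [0.19,-0.05,0],
    [0.39,-0.1,0],
    [0.58,-0.15,0],
    [0.77,-0.2,0],
    [0.97,-0.25,0],
  ],
  dr=[
    [0,0,0],
    [0,0,0],
    [0,0,0],
    [0,0,0],
    [0,0,0],
  ],
  claw=[1,1,1,1,1],
)

```text
clock: 13.45
ee_pos: [0.4015, 0.2946, 0.0464]
orientation: [-179.6, -0.3, -14.5]
ft_force: [-1.5, 0.3, 0.9]
opening: 0.0
```

Run:
```python
from h import *
s=arm.sense();pos=s['ee_pos'];print(s['clock'],pos,s['ft_force'],toramp(pos))
im=arm.camera("scene")[:,:,::-1];b=cv2.imread("pics/b1.png")
a=cv2.imread("pics/scene0.png")
# ascii gray patch of tab region now vs start
for q in(a,im):
    g=cv2.cvtColor(q,6)[222:262:2,268:340:2];print("\n".join("".join(" .:-=+*#%@"[v*10//256] for v in r) for r in g));print('----')
for y in(.136,.126,.12,.11):print(y,proj("scene",[[*world(.047,y),.087],[*world(.073,y),.087],[*world(.06,y),.043]]).round().tolist())
```

```text
13.45 [0.40153549 0.29463073 0.04643719] [-1.47499214  0.27404291  0.9274025 ] [0.06143634 0.12434978]<stdin>:7: RuntimeWarning: overflow encountered in scalar multiply
Traceback (most recent call last):
OverflowError: Python integer 256 out of bounds for uint8
```

Run:
```python
from h import *
im=arm.camera("scene")[:,:,::-1]
a=cv2.imread("pics/scene0.png")
for q in(a,im):
    g=cv2.cvtColor(q,6)[216:262:2,264:332:1].astype(int);print("\n".join("".join(" .:-=+*#%@"[v*10//256] for v in r) for r in g));print('----')
for y in(.136,.132,.126,.12,.11):print(y,proj("scene",[[*world(.047,y),.087],[*world(.073,y),.087],[*world(.06,y),.043]]).round().tolist())
```

```text
****************************************+++++++++++++++==+*******+**
@@@%*************+**********++****++++++++++++++++==========+***%%%%
@@@@@@@%****+++====+********+++++++++++++++++=-=========---+#*%%%%%%
@@@@@@@@@*==--=-----==++++++++++++++++++===-========---=++++++++*#%%
@@@@@%+==---------=-=--=++++++++++=-============---=++++++++++++++++
@@@@@%-.:-=-------------=++++=====--===-====---=++++++++++++++++++++
@@@%**:...:-=-------::::-========-:::--==--==+++++++++++++++++++++++
@@+++=:.....::---=*%#+-:-=========-+#%%%%%*+++++++++++++++++++++++++
+++++=:......::-=*%%%%%#====-=-=*%%%%%%#**++++++++++++++++++++++++++
+++++=:......:::-==*%%%%%%*-+#%%%@%%#*****+++++++++++++++++++++++===
++===-:......::::-===+#%%%%%*=*##*********++++++++++++++++++++++++++
+==+++:.....:::::.::-==+*%%#===***********++++++++++++++++++++++++++
===+==:.....::::...:::-=======+**********+++++++++++++++++++++++++++
=====-:.....:::...:::::-======+**********+++++++++++++++++++++++++++
=====-:.....:::..::::::=***===+**********+++++++++++++++++++++++++++
=====-:.....:::.::::::-=****==+**********%#++++++++++++++++++++++
[... 1656 characters left out ...]
++++++++
======-:::::::::::::::-==========---==+*++++++++++++++++++++++++++*+
========-::::::::::-=============:::-===+++++++++*++++++++++++++**+*
===========-:::-==========================++++++++++++++++++++++++*+
========================================+++++++++++++++++++**+*++*++
===================================++++++++++*+**+++++***+++*+++++++
+--===========================--=++++++++++++++++*++++++++++++++++++
----
0.136 [[309.0, 231.0], [297.0, 237.0], [301.0, 253.0]]
0.132 [[307.0, 230.0], [295.0, 236.0], [300.0, 252.0]]
0.126 [[305.0, 228.0], [293.0, 234.0], [298.0, 250.0]]
0.12 [[302.0, 226.0], [291.0, 232.0], [295.0, 248.0]]
0.11 [[298.0, 223.0], [287.0, 229.0], [292.0, 245.0]]
```

The tab is moving with the fingers. I'll continue toward shut and watch for the stop.

Request:
carry_out(
  linear=[
    [0.24,-0.06,0],
    [0.48,-0.12,0],
    [0.73,-0.19,0],
    [0.97,-0.25,0],
    [1.21,-0.31,0],
    [1.45,-0.37,0],
    [1.65,-0.42,0],
  ],
  dr=[
    [0,0,0],
    [0,0,0],
    [0,0,0],
    [0,0,0],
    [0,0,0],
    [0,0,0],
    [0,0,0],
  ],
  claw=[1,1,1,1,1,1,1],
)

```text
clock: 14.25
ee_pos: [0.4185, 0.2902, 0.0464]
orientation: [-179.6, -0.3, -14.5]
ft_force: [-1.8, 0.6, 0.7]
opening: -0.003
```

Request:
carry_out(
  linear=[
    [0.1,-0.02,0],
    [0.2,-0.05,0],
    [0.3,-0.07,0],
    [0.4,-0.1,0],
  ],
  dr=[
    [0,0,0],
    [0,0,0],
    [0,0,0],
    [0,0,0],
  ],
  claw=[1,1,1,1],
)

```text
clock: 14.65
ee_pos: [0.4208, 0.2895, 0.0464]
orientation: [-179.7, -0.2, -14.5]
ft_force: [-7.9, 4.1, 5.4]
opening: -0.003
```

Request:
carry_out(
  linear=[
    [0.1,-0.02,0],
    [0.2,-0.05,0],
    [0.3,-0.07,0],
  ],
  dr=[
    [0,0,0],
    [0,0,0],
    [0,0,0],
  ],
  claw=[1,1,1],
)

```text
clock: 14.95
ee_pos: [0.4207, 0.2895, 0.0464]
orientation: [-179.7, 0.1, -14.6]
ft_force: [-11.9, 6.4, 7.1]
opening: -0.003
```

Run:
```python
from h import *
s=arm.sense();pos=s['ee_pos'];print(s['clock'],pos,s['ft_force'],toramp(pos))
```

```text
14.95 [0.4206633  0.28952131 0.04638265] [-11.90228431   6.41964545   7.12283468] [0.06124433 0.10455224]
```

The fingers stalled at tool y=104.5 mm with about 12 N, which matches the shut position. I'll back off and verify.

Request:
carry_out(
  linear=[
    [-0.5,0.12,0],
    [-1.5,0.38,0],
    [-3,0.77,0],
    [-4,1.0,0],
    [-4,1.0,4],
    [-4,1.0,8],
    [-6,1.5,10],
    [-6,1.5,10],
    [-6,1.5,10],
  ],
  dr=[
    [0,0,0],
    [0,0,0],
    [0,0,0],
    [0,0,0],
    [0,0,0],
    [0,0,0],
    [0,0,0],
    [0,0,0],
    [0,0,0],
  ],
  claw=[1,1,1,1,1,1,1,1,1],
)

```text
clock: 15.85
ee_pos: [0.3601, 0.3046, 0.1465]
orientation: [-179.6, 0.1, -14.5]
ft_force: [0.2, 0.0, 0.1]
opening: -0.001
```

Run:
```python
from h import *
s=arm.sense();print(s['clock'],s['ee_pos'],s['ft_force'])
im=arm.camera("scene")[:,:,::-1];cv2.imwrite("pics/c1.png",im);sd=arm.camera("side")[:,:,::-1];cv2.imwrite("pics/c2.png",sd)
def asc(q,r0,r1,c0,c1):
    g=cv2.cvtColor(q,6)[r0:r1:2,c0:c1].astype(int);print("\n".join(f"{r0+2*i} "+"".join(" .:-=+*#%@"[v*10//256] for v in r) for i,r in enumerate(g)));print('----')
asc(im,206,262,258,320)
asc(sd,160,212,195,275)
for v in (0.,.03,.041,.046):
    y=.136-v;print(v,"scene outer top",proj("scene",[[*world(.047,y),.087],[*world(.073,y),.087]]).round(1).tolist(),"side tab L top/bot",proj("side",[[*world(.047,y),.087],[*world(.047,y),.043],[*world(.055,.06-v),.055]]).round(1).tolist())
```

```text
15.85 [0.3601046  0.30455295 0.14653898] [0.21536438 0.04415144 0.12375631]
206 **********%@@@@@@@@@@@@@@@@@@@@@@@@@@@@@@@@@@@@@@@@@@+=::====.
208 **********%@@@@@@@@@@@@@@@@@@@@@@@@@@@@@@@@@@@@@@@@@@@#--====:
210 ****+*****%@@@@@@@@@@@@@@@@@@@@@@@@@@@@@@@@@@@@@@@@@@@@@@#====
212 +++++++***%@@@@@@@@@@@@@@@@@@@@@@@@@@@@@@@@@@@@@@@@@@@@@@%%##%
214 -=++++++**%@@@@@@@@@@@@@@@@@@@@@@@@@@@@@@@@@@@@@@@@@%%%%%%%%%#
216 .:-=++++++*##%@%@@@@@@@@@@@@@@%@@@@@@@@@@@@@@@%%%%%%%%%###%%##
218 . .:-==+++++*******##%@@@@%**++*#@@%@@@@@%%%%%%%%%%#%%%##*####
220   ...-===++++++****=--=+++*++++++**+*%%%%%%%%%%%%%%**#########
222 +=...=*====++++=-::-++*+++======++++*%%%%%%%%#*+**#########**#
224 +=:..=***+==-::::::-==+=========++++*%%#++****########***#%%@@
226 +=:.-+*****+:::::::-==+=========++*+==+***########**+*%%@@@@@@
228 +-..=******+-::::::-==+=========+*#*###*-==*##***#%@@@@@@@@@@@
230 -.:=+***+++=:::.:::-==+==================+#***#%@@@@@@@@@@@@@@
232 :=***++++*+=::::..:-===================--=#%@@@@@@@@@@@@@@@@@@
234 *++++++++++=:::.:::-================--=++++++****#@@@@@@@@@@@@
236 ++++++++==+-::.
[... 2860 characters left out ...]
+++++++++%%%%++++++++++++++=++---===
208 =============--:..:-----------------=+=+++++++++%%%%%%%%%%%%+++++++++++=*+---===
210 ============------------------------##+++++%%%%%%%%%%%%%%%%%%%%++++++++=*+---===
----
0.0 scene outer top [[308.5, 231.0], [296.8, 237.2]] side tab L top/bot [[196.4, 179.5], [197.8, 193.6], [227.5, 189.0]]
0.03 scene outer top [[296.9, 221.8], [285.3, 227.8]] side tab L top/bot [[208.4, 179.9], [209.4, 194.0], [239.1, 189.4]]
0.041 scene outer top [[292.8, 218.6], [281.2, 224.4]] side tab L top/bot [[212.8, 180.0], [213.7, 194.1], [243.4, 189.5]]
0.046 scene outer top [[291.0, 217.2], [279.4, 222.9]] side tab L top/bot [[214.8, 180.1], [215.6, 194.2], [245.3, 189.6]]
```

Bolt tip at side column 245 and tab edges (side 215, scene 291) all match the shut value of 0.046. The roller is still against the stop and the robot is clear, so I'll hand in.

```bash
python3 -c "
from plant import arm
print(arm.job_done())"
```

```text
the job is handed in; nothing more can be done
None
```

I pushed the roller slowly up the ramp with the half-open fingers at 20–35 mm/s, and it tipped over the crest and rolled to the stop. I then pushed the bolt tab with the closed fingers until it reached its end stop. The job was handed in at about 16 s of the 54 s allowed; the hand-in reports no verdict.

**Last checks**
- **Roller:** after it settled, the wrist view put it at ramp x ≈ 95 mm. It lay straight, with a rough sideways offset of about 2 mm. After the bolt was shut I did not re-measure it; the side picture still showed it at the stop.
- **Bolt:** in both fixed cameras the tab and bolt tip matched the shut value of 46 mm to within about a pixel (about 2.5 mm of travel).
- **Robot:** clear of everything, with force readings near zero.
- **Dish, driver and tweezers:** nothing suggested the arm touched them, but I did not measure them again at the end.

**What disagreed**
- The fingertips stood about 20 mm behind the reported TCP at this opening, not 11 mm ahead of it as described. I corrected for this from the camera views.
- At its end stop the bolt pushed back at about 15 N in total, with more sideways and upward force than I expected.

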